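# Lay the straightedge against the plaque for the next stripe

### The arm

A 6-joint arm with a two-finger parallel gripper is mounted at the origin on the work surface. World frame = base frame: x ahead of the robot, y to its left, z up, the work surface at z = 0. Lengths are in m, angles in rad, forces in N, time in s.
With the tool pointing down it reaches from about 0.425 to 0.95 m from the base axis. Payload 3.5 kg.
Tool frame: the origin (TCP) lies on the mounting face of the last link; the fingertips stand 173 mm ahead of it and the grasp point (between the pads) lies 155 mm ahead of it (r.tips_ahead is the distance from the TCP to the fingertips, in m); z points along the fingers, x is the direction in which the jaws open and shut, and the axes are right-handed (so a half turn about z gives the same grasp; the last joint's range is limited). The gripper opens to 85 mm and grips with 20 to 120 N. Pads are 22 mm wide; open, the fingers measure 114 mm over their backs; the gripper's body (76 mm by 85 mm) begins 54 mm behind the grasp point. The pads swing forward as they close: fully open they stand 13 mm farther back than shut.
Start: joints at [1.016, 0.286, 1.577, -0, 1.279, -0.15], TCP at [0.266, 0.62, 0.405] pointing down, gripper open.
Joint ranges: [-2.77, 2.77], [-0.9, 2.22], [0.21, 2.48], [-1.53, 4.67], [0.24, 2.81], [-2.84, 2.84]. Speed limits (rad/s): [2.79, 2.79, 3.14, 3.14, 3.14, 3.14].

### API

Orientations are given as a 3x3 rotation matrix whose columns are the frame's x, y, z axes.
In Python, from cell import r, grab_frame, job gives the robot as it stands.
- The arm moves only by the tool servo_tool, never from a script. Its argument "steps" is a list of rows, each an object of numbers: "claw": the opening, from 0 (shut) to 1 (fully open); "tx", "ty", "tz": the shift along the tool's x, y, z in cm; "turn": the turn about the tool's z in rad. In form: [{"claw": .., "tx": .., "ty": .., "tz": .., "turn": ..}, ...]. A call has 1 to 10 rows; each row shifts and turns the commanded pose from where the row before left it, along the tool's axes as they then stand; what a row does not reach is not made up. A row lasts 1/10 s, in which the tool goes at most 50 mm and 8.59 degrees, less where a joint would pass 70% of its speed; a pose out of reach is approached as far as the arm can. A call is refused whole if a number of a shift passes 5 or a number of a turn 0.15, either way. A call with a gripper value outside its range is refused whole. The fingers move at their own pace and stop on an object; "newtons" is the grip in N (left out, the last holds). Time passes only in rows, so rows that do not move let the fingers close. It gives the time, the measured TCP pose, the force and the opening at its end, in the units of the state.
- r.sense(): the state, without advancing time (a new reading comes with each control period).
- grab_frame(name): name is "scene" or "top" or "wrist"; returns a dict with "pixels" (420x560x3 uint8, red, green, blue), "fx", "fy", "cx", "cy" (pixels), "dist_coeffs" ([k1, k2, p1, p2, k3] as OpenCV has them; the pictures are not rectified), "xyz" and "attitude" of the camera in the world. Camera axes: x right, y up, looking along -z (the intrinsics and any distortion apply to the point x, -y, -z); pixel columns grow to the right and rows downward; lengths in m; the calibration is good to about 2 mm. A picture is of the moment at which its call begins. There is no depth.
- job.finish_job(): hands the job in, once; it reports no verdict.
The state is a dict: "clock": time; "joints": joint angles; "joint_velocities": joint speeds; "joint_torque": joint torques, N m; "tool_pos": TCP position; "eef_rot": TCP orientation; "contact_force": force on the tool from outside, world axes, zero at the start; "torque": the same for the moment, N m; "opening": finger opening in m.
Only numpy, scipy, OpenCV 4.12 (cv2) and the standard library are available. Lean on these libraries where they do the work, as an engineer would, in place of code of your own. Each camera call takes 0.05 s, during which the arm holds its last target.

### The job

Take the aluminium straightedge out of its slotted wooden rack and lay it down flat on the open bench, wooden handle up and well clear of the white plaque, and let go of it. Then pick it up again by its handle, lift it clear of the bench and set it flat, handle up, flush along the plaque's long edge that faces the robot, roughly centred on that edge, ready for painting the next stripe. Leave the plaque where it lies and do not disturb the mug, the jar and the tub.

Things in the scene. Friction and masses are not known exactly. Their poses are not given: they have to be found in the camera images.
- straightedge: Aluminium straightedge, 0.38 kg: blade 200 x 64 x 10 mm (along y, z, x) with a dark wooden grip fin on one broad face. Origin: blade's centre. x: out of the face with the fin; y: length; z: width (long edges at z = +-32 mm). It starts on edge in the rack, z up, x level along the rack's +x, away from the robot. Flat with the handle up, x points up and the origin is 5 mm above the bench.
- handle_top (a point): Middle of the fin's top, 43 mm along x from the blade's centre, axes as straightedge. The fin (the handle) stands square on the middle of the face: 80 mm long along y, 14 mm thick along z, from x = 5 to 43 mm. With the straightedge flat its top is 48 mm above the bench.
- top_edge (a point): Middle of the long edge that is uppermost at the start (z = +32 mm; 86 mm above the bench, 25 mm above the fin). Set upright on the bench the straightedge stays on edge; leaning 45 degrees towards its plain face with the other long edge on the bench, it falls flat, handle up, once the fingers are drawn away.
- rack: Light wooden block 74 x 140 x 40 mm (x, y, z), screwed to the bench; one slot 14 mm wide along y through its middle, floor 22 mm above the bench, where the straightedge stands, overhanging 30 mm at both ends. Origin: centre of the underside, z up.
- plaque: White ceramic plaque with pale pink stripes, lying loose on the bench, 150 x 220 x 20 mm (x, y, z), 1.6 kg: it slides if pushed with more than some 8 N. Origin: centre of the underside, z up. Its long edges run along y; the one facing the robot is at x = -75 mm in its frame, farther from the stripes.
- mug: White ceramic mug, 80 mm across, 95 mm high, handle towards its y; bystander, origin under its centre.
- jar: Glass jar with lid and paper label, 68 mm across, 100 mm high; bystander, origin under its centre.
- tub: Pink closed tub, 80 x 110 x 45 mm; bystander, origin under its centre.
Not all that is in view belongs to the job. What is shaped like the straightedge but green or yellow is not meant.

How it is judged:
By the outcome, as a careful person would: the job done as asked, in the order asked, and still so for the second after the job is handed in, with the robot touching nothing.
It also fails if it takes over 72 s, if anything falls off the work surface, if the arm or the gripper's body presses on something with over 40 N, if the wrist force passes 120 N, or if a joint passes its speed limit or range.

## Working session

There is one attempt and no reset: what is moved stays moved. The work goes in short steps, Python scripts to look and compute and a tool call to move; the robot and the scene stay as the last step left them, time stands still between calls to the robot, and variables do not carry over. Pictures are saved under pics/ and viewed, and the job is handed in when it is done.

Besides the shell and the picture viewer there is one more tool, called after "Emit:" as name([rows], argument=value, ...), one row to a line, values as JSON. servo_tool: Moves the arm, as the interface text tells. Its arguments: {"type":"object","properties":{"steps":{"type":"array","items":{"type":"object","properties":{"claw":{"type":"number"},"tx":{"type":"number"},"ty":{"type":"number"},"tz":{"type":"number"},"turn":{"type":"number"}}}},"newtons":{"type":"number"}},"required":["steps"]}

```bash
ls; mkdir -p pics; python3 - <<'E'
from cell import r, grab_frame, job
import cv2
for n in ["scene","top","wrist"]:
    f=grab_frame(n); cv2.imwrite(f"pics/{n}0.png",f["pixels"][:,:,::-1])
    print(n,{k:v for k,v in f.items() if k!="pixels"})
print(r.sense())
E
```

```text
pics
scene {'fx': 385.2448505538986, 'fy': 385.2448505538986, 'cx': 276.7068255304746, 'cy': 215.48554275742896, 'dist_coeffs': array([-0.00193218,  0.        ,  0.        ,  0.        ,  0.        ]), 'xyz': array([ 1.08524268, -0.36316118,  0.77439323]), 'attitude': array([[ 0.40664016, -0.65963906,  0.63207601],
       [ 0.9134856 ,  0.28319438, -0.29213868],
       [ 0.01370571,  0.69618766,  0.71772899]])}
top {'fx': 480.1685284667728, 'fy': 480.1685284667728, 'cx': 273.9272793475093, 'cy': 210.4164770821013, 'dist_coeffs': array([-0.01512332,  0.        ,  0.        ,  0.        ,  0.        ]), 'xyz': array([ 0.23044804, -0.07040061,  1.3382766 ]), 'attitude': array([[ 0.02634991,  0.98121933, -0.19108715],
       [-0.99957125,  0.02830326,  0.00749968],
       [ 0.01276722,  0.19080761,  0.98154442]])}
wrist {'fx': 292.9808403745715, 'fy': 292.9808403745715, 'cx': 279.89923374638084, 'cy': 209.00831047103267, 'dist_coeffs': array([-0.03259762,  0.        ,  0.        ,  0.        ,  0.        ]), 'xyz': array([0.18795923, 0.6534269 , 0.37310626]), 'attitude': array([[ 0.39440
[... 250 characters left out ...]
+00, -1.49989239e-01]), 'joint_velocities': array([-3.57045460e-05, -3.24514254e-03, -3.39898144e-03,  9.62790318e-06,
       -7.30006946e-04,  1.25092121e-03]), 'joint_torque': array([ 1.39059070e-03, -4.06604075e+01, -2.93143344e+01, -8.40485791e-05,
        3.91543013e-03, -1.00385978e-05]), 'tool_pos': array([0.26570068, 0.62028946, 0.40365207]), 'eef_rot': array([[ 3.93838239e-01,  9.19179258e-01, -9.66243354e-04],
       [ 9.19177985e-01, -3.93839327e-01, -1.55465647e-03],
       [-1.80955261e-03, -2.75866454e-04, -9.99998325e-01]]), 'contact_force': array([ 0.68056108,  0.21084084, -0.61256471]), 'torque': array([ 0.01734228, -0.00922819,  0.03990125]), 'opening': 0.08534883019225371}
```

View pics/scene0.png

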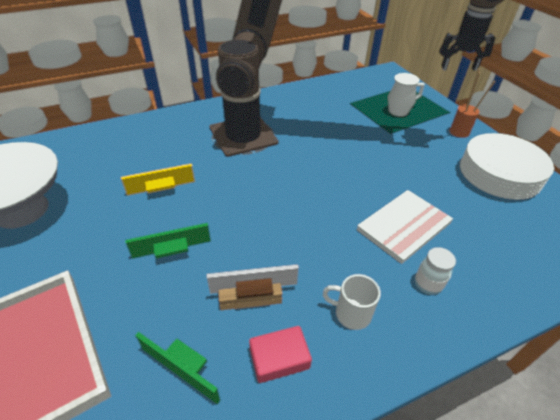

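View pics/top0.png

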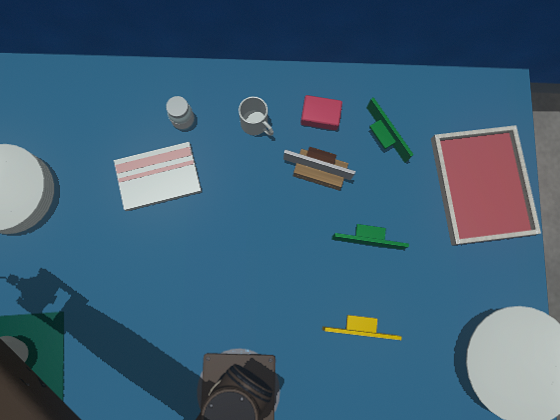

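View pics/wrist0.png

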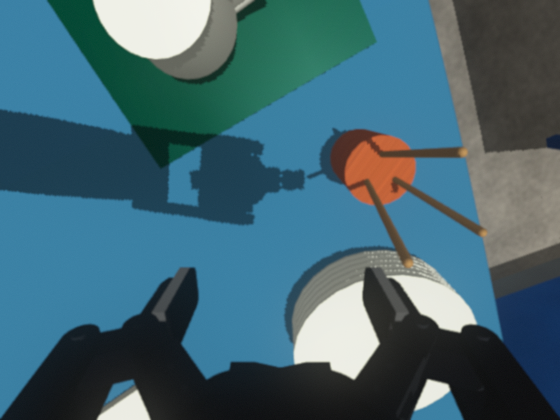

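The top view shows the straightedge in its rack at about (320,167), the plaque at (158,176), the mug at (254,116), the jar at (180,112) and the tub at (322,113). The green and yellow pieces are decoys. Next I'll measure positions.

```bash
cat > h.py <<'E'
import numpy as np, cv2
from cell import r, grab_frame, job
def K(f): return np.array([[f["fx"],0,f["cx"]],[0,f["fy"],f["cy"]],[0,0,1.]])
def rays(f,px):
    u=cv2.undistortPoints(np.array(px,float).reshape(-1,1,2),K(f),np.array(f["dist_coeffs"])).reshape(-1,2)
    d=np.c_[u[:,0],-u[:,1],-np.ones(len(u))]@f["attitude"].T
    return d
def plane(f,px,z):
    d=rays(f,px); o=f["xyz"]; return o+d*((z-o[2])/d[:,2])[:,None]
def proj(f,P):
    c=(np.atleast_2d(P)-f["xyz"])@f["attitude"]; c=c*[1,-1,-1]
    return cv2.projectPoints(c.reshape(-1,1,3),np.zeros(3),np.zeros(3),K(f),np.array(f["dist_coeffs"]))[0].reshape(-1,2)
def save(f,n,crop=None,s=1):
    im=f["pixels"][:,:,::-1]
    if crop: im=im[crop[1]:crop[3],crop[0]:crop[2]]
    cv2.imwrite("pics/"+n,cv2.resize(im,None,fx=s,fy=s,interpolation=cv2.INTER_CUBIC))
E
python3 - <<'E'
from h import *
f=grab_frame("top"); save(f,"topA.png",(100,80,370,220),2.9)
g=grab_frame("scene"); save(g,"sceneA.png",(190,190,460,390),2.9)
for c in [(178,106),(254,102),(322,113),(390,130)]: print(c,plane(f,[c],0.05)[0].round(3))
E
```

```text
(178, 106) [0.776 0.201 0.05 ]
(254, 102) [ 0.795 -0.015  0.05 ]
(322, 113) [ 0.768 -0.21   0.05 ]
(390, 130) [ 0.723 -0.403  0.05 ]
```

View pics/topA.png

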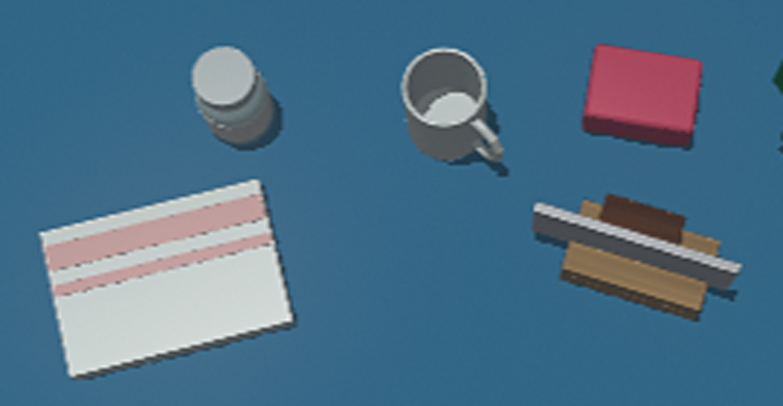

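View pics/sceneA.png

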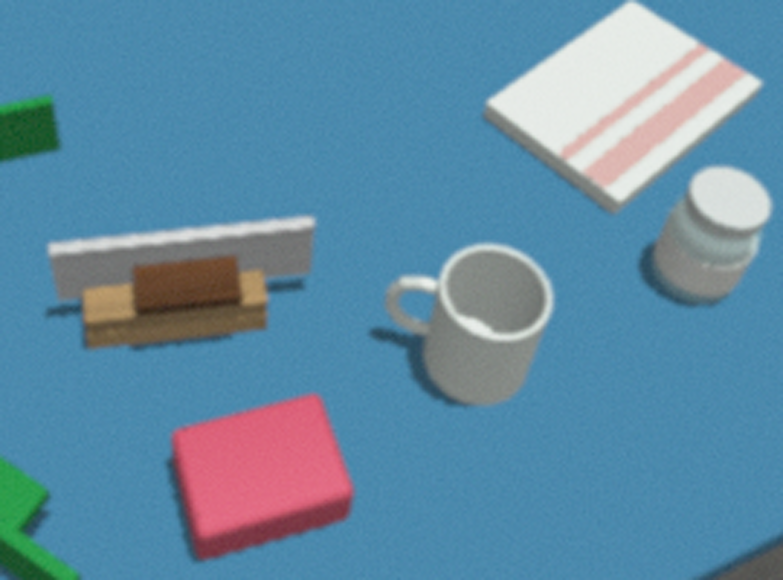

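The crops are clear. In the top crop, the blade's bright top strip runs from (537,207) to (739,268), and the plaque corners are at (40,233), (258,180), (294,325) and (72,377). I'll refine these with masks and cross-check them with the scene view.

```bash
python3 - <<'E'
from h import *
f=grab_frame("top"); g=grab_frame("scene")
def comp(m,seed):
    n,l,s,c=cv2.connectedComponentsWithStats(m.astype(np.uint8)); 
    ds=[(np.hypot(*(c[i]-seed)) if s[i,4]>40 else 1e9) for i in range(1,n)]
    return l==1+int(np.argmin(ds))
def quad(m):
    c=max(cv2.findContours(m.astype(np.uint8),0,1)[0],key=cv2.contourArea)
    return c
for nm,fr,sp,se in (("top",f,(158,176),(320,161)),("scene",g,(405,225),(253,272))):
    p=fr["pixels"].astype(int)
    mx=p.max(2);mn=p.min(2)
    blue=p[:,:,2]-p[:,:,0]
    print(nm,p[sp[1],sp[0]],p[se[1],se[0]])
    # plaque
    m=comp((blue<15)&(mx>150)&(p[:,:,0]>140),sp)
    c=quad(m); rect=cv2.minAreaRect(c); box=cv2.boxPoints(rect)
    P=plane(fr,cv2.approxPolyDP(c,5,True).reshape(-1,2),0.02); print("plaque corners",cv2.approxPolyDP(c,5,True).reshape(-1,2).tolist()); print(P.round(4))
    yx=np.argwhere(m)[:,::-1]; W=plane(fr,yx,0.02)[:,:2].astype(np.float32); print("rect world",cv2.minAreaRect(W))
    # edge strip
    for th in (130,150,170):
        m=(mx-mn<30)&(mx>th)
        q=comp(m,se); yx=np.argwhere(q)[:,::-1]; W=plane(fr,yx,0.086)[:,:2].astype(np.float32); print(th,"strip",len(yx),cv2.minAreaRect(W),W.mean(0))
E
```

```text
top [200 209 206] [178 182 185]
plaque corners [[188, 142], [114, 160], [125, 209], [200, 190]]
[[0.6801 0.1715 0.02  ]
 [0.6202 0.3787 0.02  ]
 [0.4791 0.3352 0.02  ]
 [0.5396 0.1292 0.02  ]]
rect world ((0.5800497531890869, 0.25373750925064087), (0.14847666025161743, 0.21942926943302155), 16.180213928222656)
130 strip 236 ((0.6135028004646301, -0.19894197583198547), (0.1988721340894699, 0.009594136849045753), 73.91764831542969) [ 0.61315185 -0.19888006]
150 strip 229 ((0.613289475440979, -0.19848477840423584), (0.19811244308948517, 0.008937939070165157), 73.9364013671875) [ 0.613227   -0.19822282]
170 strip 207 ((0.6131660342216492, -0.19804947078227997), (0.19733934104442596, 0.00822446122765541), 73.7640151977539) [ 0.6135438 -0.1967585]
scene [220 196 191] [206 209 207]
plaque corners [[408, 191], [358, 226], [402, 259], [451, 219]]
[[0.4813 0.3379 0.02  ]
 [0.5422 0.1274 0.02  ]
 [0.6801 0.1677 0.02  ]
 [0.6208 0.3756 0.02  ]]
rect world ((0.5811405777931213, 0.25394871830940247), (0.15191076695919037, 0.2238568663597107), 16.267864227294922)
130 strip 412 ((0.6131554841995239, -0.19996348023414612), (0.19764964282512665, 0.012299459427595139), 73.76985931396484) [ 0.6125983  -0.20162061]
150 strip 383 ((0.6126042008399963, -0.199805349111557), (0.1976722776889801, 0.011373821645975113), 73.90370178222656) [ 0.6123407  -0.20099083]
170 strip 317 ((0.6117655634880066, -0.19954487681388855), (0.19762560725212097, 0.009376964531838894), 73.7962646484375) [ 0.6112063  -0.20145069]
```

The two views agree within about 2 mm and the sizes match:
- **Straightedge:** centre (0.613, -0.199), x axis at yaw -16.1°.
- **Plaque:** centre (0.5805, 0.254), yaw 16.2°.

First I'll turn the tool so its x axis lines up with the blade's x axis.

Emit:
servo_tool([
  {"turn": 0.145},
  {"turn": 0.145},
  {"turn": 0.145},
  {"turn": 0.145},
  {"turn": 0.145},
  {"turn": 0.145},
  {"turn": 0.145},
  {"turn": 0.145},
  {"turn": 0.145},
  {"turn": 0.142},
])

```text
invalid input at $.steps[0]: expected keys claw, tx, ty, tz, turn
```

```bash
cat >> h.py <<'E'
def goto(x,y,z,yawdeg):
    s=r.sense(); R=s["eef_rot"]; p=s["tool_pos"]
    yaw=np.degrees(np.arctan2(R[1,0],R[0,0]))
    d=R.T@(np.array([x,y,z])-p)*100
    print("t",round(s["clock"],2),"pos",p.round(4),"yaw",yaw.round(2),"F",s["contact_force"].round(1),"open",round(s["opening"],4))
    print("need cm tx,ty,tz",d.round(2),"turn",np.radians(yaw-yawdeg).round(4))
E
python3 -c "
from h import *
goto(.6128,-.199,.30,-16.1)"
```

```text
t 0.35 pos [0.2658 0.6204 0.4044] yaw 66.81 F [ 0.5  0.4 -0.5] open 0.0853
need cm tx,ty,tz [-61.65  64.17  10.46] turn 1.447
```

Emit:
servo_tool([
  {"claw": 1, "tx": 0, "ty": 0, "tz": 0, "turn": 0.145},
  {"claw": 1, "tx": 0, "ty": 0, "tz": 0, "turn": 0.145},
  {"claw": 1, "tx": 0, "ty": 0, "tz": 0, "turn": 0.145},
  {"claw": 1, "tx": 0, "ty": 0, "tz": 0, "turn": 0.145},
  {"claw": 1, "tx": 0, "ty": 0, "tz": 0, "turn": 0.145},
  {"claw": 1, "tx": 0, "ty": 0, "tz": 0, "turn": 0.145},
  {"claw": 1, "tx": 0, "ty": 0, "tz": 0, "turn": 0.145},
  {"claw": 1, "tx": 0, "ty": 0, "tz": 0, "turn": 0.145},
  {"claw": 1, "tx": 0, "ty": 0, "tz": 0, "turn": 0.145},
  {"claw": 1, "tx": 0, "ty": 0, "tz": 0, "turn": 0.142},
], newtons=40)

```text
clock: 1.35
tool_pos: [0.2658, 0.6204, 0.4047]
eef_rot: [[0.959, -0.283, -0.0], [-0.283, -0.959, -0.0], [-0.0, 0.0, -1.0]]
contact_force: [0.1, -1.0, -0.2]
opening: 0.085
```

```bash
python3 -c "
from h import *
goto(.6128,-.199,.30,-16.1)"
```

```text
t 1.35 pos [0.2658 0.6204 0.4047] yaw -16.44 F [ 0.1 -1.  -0.2] open 0.085
need cm tx,ty,tz [56.47 68.77 10.47] turn -0.0059
```

Emit:
servo_tool([
  {"claw": 1, "tx": 2.8, "ty": 3.4, "tz": 0, "turn": 0},
  {"claw": 1, "tx": 2.8, "ty": 3.4, "tz": 0, "turn": 0},
  {"claw": 1, "tx": 2.8, "ty": 3.4, "tz": 0, "turn": 0},
  {"claw": 1, "tx": 2.8, "ty": 3.4, "tz": 0, "turn": 0},
  {"claw": 1, "tx": 2.8, "ty": 3.4, "tz": 0, "turn": 0},
  {"claw": 1, "tx": 2.8, "ty": 3.4, "tz": 0, "turn": 0},
  {"claw": 1, "tx": 2.8, "ty": 3.4, "tz": 0, "turn": 0},
  {"claw": 1, "tx": 2.8, "ty": 3.4, "tz": 0, "turn": 0},
  {"claw": 1, "tx": 2.8, "ty": 3.4, "tz": 0, "turn": 0},
  {"claw": 1, "tx": 2.8, "ty": 3.4, "tz": 0, "turn": 0},
])

```text
clock: 2.35
tool_pos: [0.4408, 0.2144, 0.4051]
eef_rot: [[0.961, -0.277, 0.001], [-0.277, -0.961, 0.0], [0.001, -0.0, -1.0]]
contact_force: [-0.1, -0.2, 0.3]
opening: 0.0853
```

Emit:
servo_tool([
  {"claw": 1, "tx": 2.8, "ty": 3.4, "tz": 0, "turn": 0},
  {"claw": 1, "tx": 2.8, "ty": 3.4, "tz": 0, "turn": 0},
  {"claw": 1, "tx": 2.8, "ty": 3.4, "tz": 0, "turn": 0},
  {"claw": 1, "tx": 2.8, "ty": 3.4, "tz": 0, "turn": 0},
  {"claw": 1, "tx": 2.8, "ty": 3.4, "tz": 0, "turn": 0},
  {"claw": 1, "tx": 2.8, "ty": 3.4, "tz": 0, "turn": 0},
  {"claw": 1, "tx": 2.8, "ty": 3.4, "tz": 0, "turn": 0},
  {"claw": 1, "tx": 2.8, "ty": 3.4, "tz": 0, "turn": 0},
  {"claw": 1, "tx": 2.8, "ty": 3.4, "tz": 0, "turn": 0},
  {"claw": 1, "tx": 2.8, "ty": 3.4, "tz": 0, "turn": 0},
])

```text
clock: 3.35
tool_pos: [0.6157, -0.19, 0.4048]
eef_rot: [[0.961, -0.278, 0.0], [-0.278, -0.961, -0.0], [0.0, -0.0, -1.0]]
contact_force: [0.9, -0.1, 0.3]
opening: 0.0855
```

```bash
python3 -c "
from h import *
goto(.6128,-.199,.29,-16.1)
f=grab_frame('wrist'); save(f,'w1.png')"
```

```text
t 3.35 pos [ 0.6157 -0.19    0.4048] yaw -16.12 F [ 0.9 -0.1  0.3] open 0.0855
need cm tx,ty,tz [-0.03  0.94 11.48] turn -0.0003
```

View pics/w1.png

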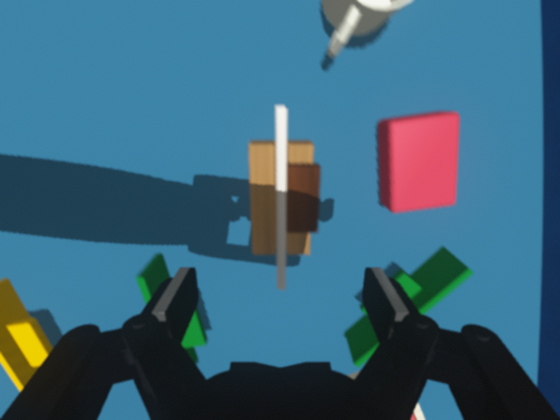

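The wrist view shows the blade vertical at column 281, midway between the fingers, with the fin to the right and clear of the tub at 378 and beyond. Descending now.

Emit:
servo_tool([
  {"claw": 1, "tx": 0, "ty": 0.9, "tz": 2, "turn": 0},
  {"claw": 1, "tx": 0, "ty": 0, "tz": 3, "turn": 0},
  {"claw": 1, "tx": 0, "ty": 0, "tz": 3, "turn": 0},
  {"claw": 1, "tx": 0, "ty": 0, "tz": 3, "turn": 0},
  {"claw": 1, "tx": 0, "ty": 0, "tz": 2, "turn": 0},
  {"claw": 1, "tx": 0, "ty": 0, "tz": 1.5, "turn": 0},
  {"claw": 1, "tx": 0, "ty": 0, "tz": 1, "turn": 0},
  {"claw": 1, "tx": 0, "ty": 0, "tz": 1, "turn": 0},
  {"claw": 1, "tx": 0, "ty": 0, "tz": 0, "turn": 0},
  {"claw": 1, "tx": 0, "ty": 0, "tz": 0, "turn": 0},
])

```text
clock: 4.4
tool_pos: [0.6131, -0.1969, 0.2404]
eef_rot: [[0.961, -0.277, 0.001], [-0.277, -0.961, -0.001], [0.001, 0.0, -1.0]]
contact_force: [-0.0, 0.2, -0.1]
opening: 0.0851
```

```bash
python3 -c "
from h import *
goto(.6128,-.199,.239,-16.1)
f=grab_frame('wrist'); save(f,'w2.png')"
```

```text
t 4.4 pos [ 0.6131 -0.1969  0.2404] yaw -16.1 F [-0.   0.2 -0.1] open 0.0851
need cm tx,ty,tz [0.03 0.21 0.14] turn 0.0
```

View pics/w2.png

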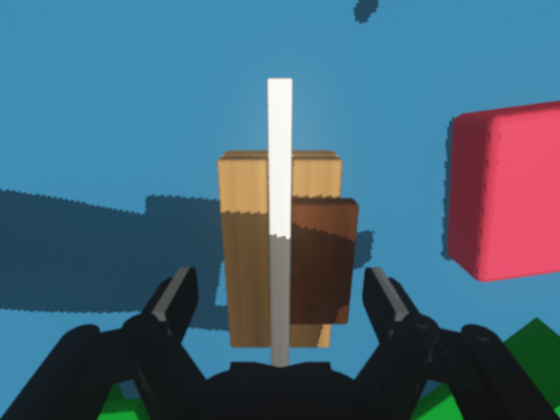

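The blade is centred between the jaws at columns 268-292. Closing now.

Emit:
servo_tool([
  {"claw": 1, "tx": 0, "ty": 0.2, "tz": 0.1, "turn": 0},
  {"claw": 0, "tx": 0, "ty": 0, "tz": 0, "turn": 0},
  {"claw": 0, "tx": 0, "ty": 0, "tz": 0, "turn": 0},
  {"claw": 0, "tx": 0, "ty": 0, "tz": 0, "turn": 0},
  {"claw": 0, "tx": 0, "ty": 0, "tz": 0, "turn": 0},
  {"claw": 0, "tx": 0, "ty": 0, "tz": 0, "turn": 0},
  {"claw": 0, "tx": 0, "ty": 0, "tz": 0, "turn": 0},
  {"claw": 0, "tx": 0, "ty": 0, "tz": 0, "turn": 0},
  {"claw": 0, "tx": 0, "ty": 0, "tz": 0, "turn": 0},
  {"claw": 0, "tx": 0, "ty": 0, "tz": 0, "turn": 0},
], newtons=50)

```text
clock: 5.45
tool_pos: [0.6123, -0.1988, 0.2389]
eef_rot: [[0.961, -0.277, 0.001], [-0.277, -0.961, -0.0], [0.001, 0.0, -1.0]]
contact_force: [0.5, 0.1, 0.5]
opening: 0.0087
```

Emit:
servo_tool([
  {"claw": 0, "tx": 0, "ty": 0, "tz": 0, "turn": 0},
  {"claw": 0, "tx": 0, "ty": 0, "tz": 0, "turn": 0},
  {"claw": 0, "tx": 0, "ty": 0, "tz": 0, "turn": 0},
])

```text
clock: 5.75
tool_pos: [0.6123, -0.1988, 0.2389]
eef_rot: [[0.961, -0.277, 0.001], [-0.277, -0.961, -0.0], [0.001, 0.0, -1.0]]
contact_force: [1.1, 0.0, 1.1]
opening: 0.0089
```

Gripped at 8.9 mm, which is about the blade's 10 mm. Lifting out of the slot.

Emit:
servo_tool([
  {"claw": 0, "tx": 0, "ty": 0, "tz": -0.5, "turn": 0},
  {"claw": 0, "tx": 0, "ty": 0, "tz": -1, "turn": 0},
  {"claw": 0, "tx": 0, "ty": 0, "tz": -1.5, "turn": 0},
  {"claw": 0, "tx": 0, "ty": 0, "tz": -1.5, "turn": 0},
  {"claw": 0, "tx": 0, "ty": 0, "tz": -1.5, "turn": 0},
  {"claw": 0, "tx": 0, "ty": 0, "tz": -1.5, "turn": 0},
  {"claw": 0, "tx": 0, "ty": 0, "tz": -0.5, "turn": 0},
  {"claw": 0, "tx": 0, "ty": 0, "tz": 0, "turn": 0},
])

```text
clock: 6.55
tool_pos: [0.6125, -0.1989, 0.3206]
eef_rot: [[0.961, -0.277, 0.003], [-0.277, -0.961, -0.001], [0.003, 0.001, -1.0]]
contact_force: [0.2, -0.4, -3.4]
opening: 0.0086
```

```bash
python3 -c "
from h import *
goto(.52,-.06,.219,0)
f=grab_frame('scene'); save(f,'s3.png')
t=grab_frame('top'); print(plane(t,[(333,237),(407,246),(190,190)],0.08).round(3))"
```

```text
t 6.55 pos [ 0.6125 -0.1989  0.3206] yaw -16.1 F [ 0.2 -0.4 -3.4] open 0.0086
need cm tx,ty,tz [-12.76 -10.79  10.12] turn -0.281
[[ 0.408 -0.238  0.08 ]
 [ 0.39  -0.434  0.08 ]
 [ 0.525  0.147  0.08 ]]
```

View pics/s3.png

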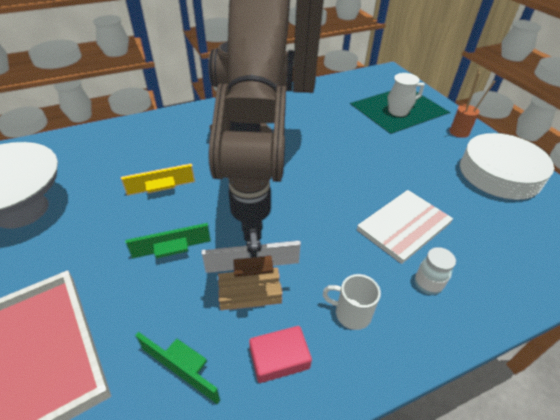

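The blade hangs level above the rack, with the wrist reading -3.4 N, which matches its weight. Carrying it to the open bench.

Emit:
servo_tool([
  {"claw": 0, "tx": -0.8, "ty": -0.7, "tz": 0, "turn": 0},
  {"claw": 0, "tx": -1.7, "ty": -1.4, "tz": 0, "turn": 0},
  {"claw": 0, "tx": -2, "ty": -1.7, "tz": 0, "turn": 0},
  {"claw": 0, "tx": -2, "ty": -1.7, "tz": 0, "turn": 0},
  {"claw": 0, "tx": -2, "ty": -1.7, "tz": 0, "turn": 0},
  {"claw": 0, "tx": -2, "ty": -1.7, "tz": 0, "turn": 0},
  {"claw": 0, "tx": -1.5, "ty": -1.3, "tz": 0, "turn": 0},
  {"claw": 0, "tx": -0.8, "ty": -0.6, "tz": 0, "turn": -0.08},
  {"claw": 0, "tx": 0, "ty": 0, "tz": 0, "turn": -0.12},
  {"claw": 0, "tx": 0, "ty": 0, "tz": 0, "turn": -0.08},
])

```text
clock: 7.65
tool_pos: [0.5181, -0.0584, 0.3177]
eef_rot: [[1.0, 0.004, -0.002], [0.004, -1.0, 0.001], [-0.002, -0.001, -1.0]]
contact_force: [-0.6, -0.8, -3.3]
opening: 0.009
```

Emit:
servo_tool([
  {"claw": 0, "tx": 0, "ty": 0, "tz": 1, "turn": 0},
  {"claw": 0, "tx": 0, "ty": 0, "tz": 2, "turn": 0},
  {"claw": 0, "tx": 0, "ty": 0, "tz": 2, "turn": 0},
  {"claw": 0, "tx": 0, "ty": 0, "tz": 2, "turn": 0},
  {"claw": 0, "tx": 0, "ty": 0, "tz": 1, "turn": 0},
  {"claw": 0, "tx": 0, "ty": 0, "tz": 0.5, "turn": 0},
  {"claw": 0, "tx": 0, "ty": 0, "tz": 0.5, "turn": 0},
  {"claw": 0, "tx": 0, "ty": 0, "tz": 0, "turn": 0},
])

```text
clock: 8.45
tool_pos: [0.5192, -0.0595, 0.2286]
eef_rot: [[1.0, -0.001, -0.0], [-0.001, -1.0, 0.0], [-0.0, -0.0, -1.0]]
contact_force: [-0.3, -0.4, -2.9]
opening: 0.0084
```

```bash
python3 -c "
from h import *
goto(.52,-.06,.217,0)"
```

```text
t 8.45 pos [ 0.5192 -0.0595  0.2286] yaw -0.08 F [-0.3 -0.4 -2.9] open 0.0084
need cm tx,ty,tz [0.08 0.05 1.16] turn -0.0014
```

Emit:
servo_tool([
  {"claw": 0, "tx": 0, "ty": 0, "tz": 0.4, "turn": 0},
  {"claw": 0, "tx": 0, "ty": 0, "tz": 0.3, "turn": 0},
  {"claw": 0, "tx": 0, "ty": 0, "tz": 0.2, "turn": 0},
  {"claw": 0, "tx": 0, "ty": 0, "tz": 0.1, "turn": 0},
  {"claw": 0, "tx": 0, "ty": 0, "tz": 0.1, "turn": 0},
  {"claw": 0, "tx": 0, "ty": 0, "tz": 0, "turn": 0},
  {"claw": 0, "tx": 0, "ty": 0, "tz": 0, "turn": 0},
])

```text
clock: 9.15
tool_pos: [0.5192, -0.0595, 0.2178]
eef_rot: [[1.0, -0.001, 0.0], [-0.001, -1.0, -0.0], [0.0, 0.0, -1.0]]
contact_force: [0.3, 0.4, -3.7]
opening: 0.0086
```

Emit:
servo_tool([
  {"claw": 0, "tx": 0, "ty": 0, "tz": 0.1, "turn": 0},
  {"claw": 0, "tx": 0, "ty": 0, "tz": 0.05, "turn": 0},
  {"claw": 0, "tx": 0, "ty": 0, "tz": 0, "turn": 0},
])

```text
clock: 9.45
tool_pos: [0.5195, -0.0596, 0.2168]
eef_rot: [[1.0, -0.001, 0.0], [-0.001, -1.0, -0.0], [0.0, 0.0, -1.0]]
contact_force: [-0.3, -0.9, 0.9]
opening: 0.0091
```

The force changed from -3.7 N to +0.9 N, so the blade stands on the bench. The tool can't tilt, so this is the plan:
1. Release the blade and shift along it, past the end of the fin.
2. Nudge its fin-side face near the top so it leans onto the other finger.
3. Back that finger away to let it down.

Emit:
servo_tool([
  {"claw": 0.15, "tx": 0, "ty": 0, "tz": 0, "turn": 0},
  {"claw": 0.3, "tx": 0, "ty": 0, "tz": 0, "turn": 0},
  {"claw": 1, "tx": 0, "ty": 0, "tz": 0, "turn": 0},
  {"claw": 1, "tx": 0, "ty": 0, "tz": 0, "turn": 0},
  {"claw": 1, "tx": 0, "ty": 0, "tz": 0, "turn": 0},
  {"claw": 1, "tx": 0, "ty": 0, "tz": 0, "turn": 0},
  {"claw": 1, "tx": 0, "ty": 0, "tz": 0, "turn": 0},
  {"claw": 1, "tx": 0, "ty": 0, "tz": 0, "turn": 0},
  {"claw": 1, "tx": 0, "ty": 0, "tz": 0, "turn": 0},
  {"claw": 1, "tx": 0, "ty": 0, "tz": 0, "turn": 0},
])

```text
clock: 10.45
tool_pos: [0.5192, -0.0595, 0.2162]
eef_rot: [[1.0, -0.001, -0.0], [-0.001, -1.0, 0.0], [-0.0, -0.0, -1.0]]
contact_force: [0.8, 0.0, -0.4]
opening: 0.0856
```

```bash
python3 -c "
from h import *
goto(.52,-.06,.217,0)
f=grab_frame('wrist'); save(f,'w4.png')
f=grab_frame('scene'); save(f,'s4.png',(100,100,400,320),2.6)"
```

```text
t 10.45 pos [ 0.5192 -0.0595  0.2162] yaw -0.06 F [ 0.8  0.  -0.4] open 0.0856
need cm tx,ty,tz [ 0.08  0.05 -0.08] turn -0.001
```

View pics/w4.png

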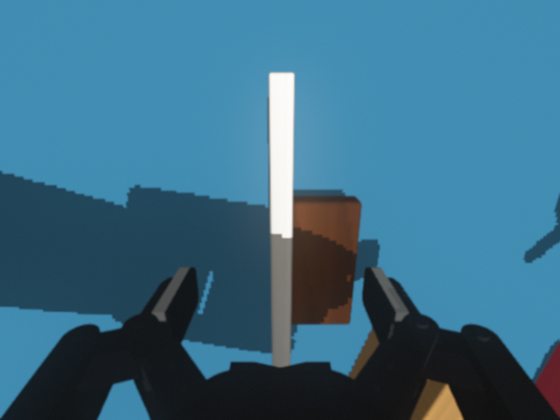

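View pics/s4.png

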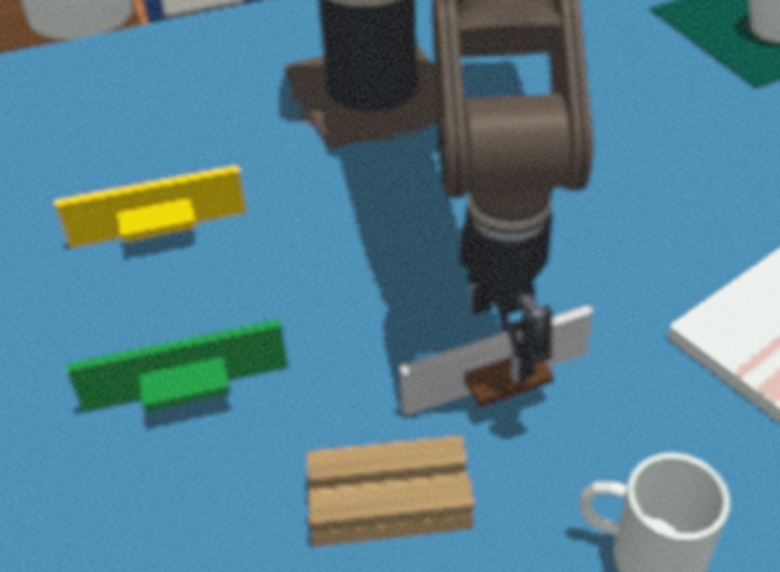

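The blade stands upright and free, centred between the open fingers at columns 270-294. Now I'll shift to the +y side of the fin and lower.

Emit:
servo_tool([
  {"claw": 1, "tx": 0, "ty": -1.5, "tz": 0, "turn": 0},
  {"claw": 1, "tx": 0, "ty": -2, "tz": 0, "turn": 0},
  {"claw": 1, "tx": 0, "ty": -2, "tz": 0, "turn": 0},
  {"claw": 1, "tx": 0, "ty": -0.5, "tz": 0, "turn": 0},
  {"claw": 1, "tx": 0, "ty": 0, "tz": 0, "turn": 0},
  {"claw": 1, "tx": 0, "ty": 0, "tz": 0.6, "turn": 0},
  {"claw": 1, "tx": 0, "ty": 0, "tz": 0.8, "turn": 0},
  {"claw": 1, "tx": 0, "ty": 0, "tz": 0.8, "turn": 0},
  {"claw": 1, "tx": 0, "ty": 0, "tz": 0.4, "turn": 0},
  {"claw": 1, "tx": 0, "ty": 0, "tz": 0, "turn": 0},
])

```text
clock: 11.55
tool_pos: [0.5187, 0.0002, 0.1889]
eef_rot: [[1.0, -0.002, -0.002], [-0.002, -1.0, 0.0], [-0.002, -0.0, -1.0]]
contact_force: [-0.7, 0.7, 0.3]
opening: 0.0856
```

Emit:
servo_tool([
  {"claw": 0.58, "tx": 0, "ty": 0, "tz": 0, "turn": 0},
  {"claw": 0.58, "tx": 0, "ty": 0, "tz": 0, "turn": 0},
  {"claw": 0.58, "tx": 0, "ty": 0, "tz": 0, "turn": 0},
  {"claw": 0.58, "tx": 0, "ty": 0, "tz": 0, "turn": 0},
  {"claw": 0.58, "tx": 0, "ty": 0, "tz": 0, "turn": 0},
  {"claw": 0.58, "tx": 0, "ty": 0, "tz": 0, "turn": 0},
])

```text
clock: 12.15
tool_pos: [0.5193, 0.0005, 0.1903]
eef_rot: [[1.0, -0.001, 0.0], [-0.001, -1.0, -0.0], [0.0, 0.0, -1.0]]
contact_force: [0.5, 1.4, 1.3]
opening: 0.0495
```

```bash
python3 -c "
from h import *
goto(.50,-.003,.19,0)
f=grab_frame('wrist'); save(f,'w5.png')"
```

```text
t 12.15 pos [5.193e-01 5.000e-04 1.903e-01] yaw -0.05 F [0.5 1.4 1.3] open 0.0495
need cm tx,ty,tz [-1.93  0.35  0.03] turn -0.0009
```

View pics/w5.png

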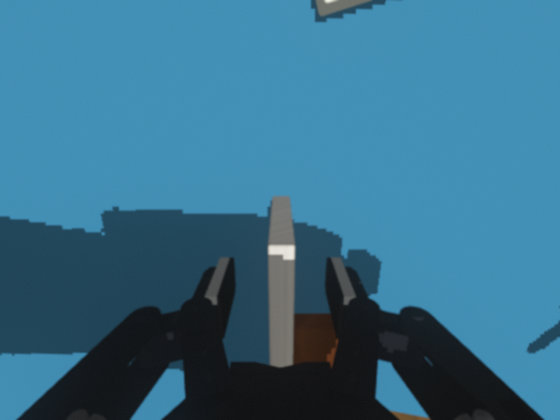

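The blade is between the narrowed fingers, at +y beyond the fin. I'll narrow a bit more and nudge it toward the robot.

Emit:
servo_tool([
  {"claw": 0.45, "tx": 0, "ty": 0, "tz": 0, "turn": 0},
  {"claw": 0.45, "tx": 0, "ty": 0, "tz": 0, "turn": 0},
  {"claw": 0.45, "tx": 0, "ty": 0, "tz": 0, "turn": 0},
  {"claw": 0.45, "tx": -0.5, "ty": 0, "tz": 0, "turn": 0},
  {"claw": 0.45, "tx": -0.5, "ty": 0, "tz": 0, "turn": 0},
  {"claw": 0.45, "tx": -0.3, "ty": 0, "tz": 0, "turn": 0},
  {"claw": 0.45, "tx": -0.2, "ty": 0, "tz": 0, "turn": 0},
  {"claw": 0.45, "tx": -0.2, "ty": 0, "tz": 0, "turn": 0},
  {"claw": 0.45, "tx": -0.2, "ty": 0, "tz": 0, "turn": 0},
  {"claw": 0.45, "tx": -0.2, "ty": 0, "tz": 0, "turn": 0},
])

```text
clock: 13.2
tool_pos: [0.4979, 0.0005, 0.1901]
eef_rot: [[1.0, -0.001, -0.001], [-0.001, -1.0, 0.0], [-0.001, -0.0, -1.0]]
contact_force: [-6.9, -0.2, -2.0]
opening: 0.0385
```

```bash
python3 -c "
from h import *
goto(.50,-.003,.19,0)
f=grab_frame('wrist'); save(f,'w6.png')"
```

```text
t 13.2 pos [0.4979 0.0005 0.1901] yaw -0.05 F [-6.9 -0.2 -2. ] open 0.0385
need cm tx,ty,tz [0.21 0.35 0.01] turn -0.0009
```

View pics/w6.png

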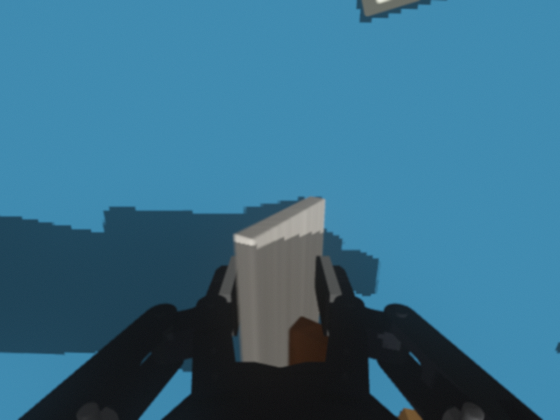

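The blade is caught leaning about 40°, with its top edge on the left (robot-side) finger at columns 235-250. Opening to lower it.

Emit:
servo_tool([
  {"claw": 0.5, "tx": 0, "ty": 0, "tz": 0.1, "turn": 0},
  {"claw": 0.6, "tx": 0, "ty": 0, "tz": 0.2, "turn": 0},
  {"claw": 0.7, "tx": 0, "ty": 0, "tz": 0.2, "turn": 0},
  {"claw": 0.7, "tx": 0, "ty": 0, "tz": 0, "turn": 0},
  {"claw": 0.7, "tx": 0, "ty": 0, "tz": 0, "turn": 0},
])

```text
clock: 13.75
tool_pos: [0.4982, 0.0006, 0.185]
eef_rot: [[1.0, -0.001, -0.001], [-0.001, -1.0, 0.0], [-0.001, -0.0, -1.0]]
contact_force: [-1.4, 1.0, -1.2]
opening: 0.0597
```

```bash
python3 -c "
from h import *
goto(.50,-.003,.19,0)
f=grab_frame('wrist'); save(f,'w7.png')"
```

```text
t 13.75 pos [0.4982 0.0006 0.185 ] yaw -0.06 F [-1.4  1.  -1.2] open 0.0597
need cm tx,ty,tz [ 0.18  0.36 -0.51] turn -0.001
```

View pics/w7.png

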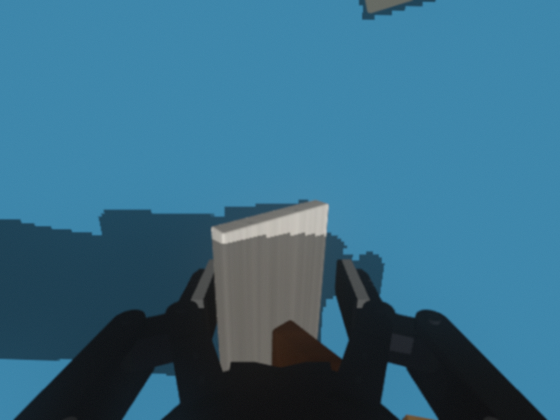

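The lean is now about 60° and still controlled. Continuing to open, then backing toward the robot.

Emit:
servo_tool([
  {"claw": 0.8, "tx": 0, "ty": 0, "tz": 0.2, "turn": 0},
  {"claw": 0.9, "tx": 0, "ty": 0, "tz": 0.2, "turn": 0},
  {"claw": 1, "tx": 0, "ty": 0, "tz": 0.2, "turn": 0},
  {"claw": 1, "tx": 0, "ty": 0, "tz": 0, "turn": 0},
  {"claw": 1, "tx": -0.3, "ty": 0, "tz": 0, "turn": 0},
  {"claw": 1, "tx": -0.3, "ty": 0, "tz": 0, "turn": 0},
  {"claw": 1, "tx": -0.3, "ty": 0, "tz": 0, "turn": 0},
  {"claw": 1, "tx": 0, "ty": 0, "tz": 0, "turn": 0},
])

```text
clock: 14.6
tool_pos: [0.4887, 0.0006, 0.1791]
eef_rot: [[1.0, -0.001, -0.0], [-0.001, -1.0, 0.0], [-0.0, -0.0, -1.0]]
contact_force: [0.1, 0.2, -0.1]
opening: 0.0852
```

```bash
python3 -c "
from h import *
goto(.50,-.003,.19,0)
f=grab_frame('wrist'); save(f,'w8.png')"
```

```text
t 14.6 pos [0.4887 0.0006 0.1791] yaw -0.06 F [ 0.1  0.2 -0.1] open 0.0852
need cm tx,ty,tz [ 1.13  0.36 -1.09] turn -0.0011
```

View pics/w8.png

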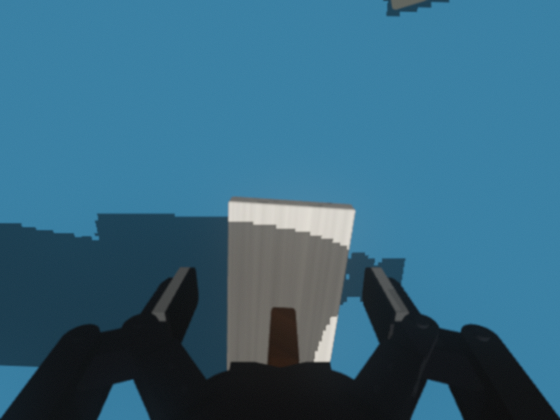

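The blade lies flat with the fin up between the fingers, and nothing is touching it (0.1 N). Rising to measure it.

Emit:
servo_tool([
  {"claw": 1, "tx": 0, "ty": 0, "tz": -1, "turn": 0},
  {"claw": 1, "tx": 0, "ty": 0, "tz": -2, "turn": 0},
  {"claw": 1, "tx": 0, "ty": 0, "tz": -3, "turn": 0},
  {"claw": 1, "tx": 0, "ty": 0, "tz": -3, "turn": 0},
  {"claw": 1, "tx": 0, "ty": 0, "tz": -3, "turn": 0},
  {"claw": 1, "tx": 0, "ty": 0, "tz": -2, "turn": 0},
  {"claw": 1, "tx": 0, "ty": 5, "tz": 0, "turn": 0},
  {"claw": 1, "tx": 0, "ty": 5, "tz": 0, "turn": 0},
  {"claw": 1, "tx": 0, "ty": 0, "tz": 0, "turn": 0},
  {"claw": 1, "tx": 0, "ty": 0, "tz": 0, "turn": 0},
])

```text
clock: 15.65
tool_pos: [0.4891, -0.1004, 0.3199]
eef_rot: [[1.0, -0.004, 0.001], [-0.004, -1.0, 0.0], [0.001, -0.0, -1.0]]
contact_force: [-0.2, 0.2, -0.1]
opening: 0.0857
```

```bash
python3 -c "
from h import *
goto(.50,-.06,.23,0)
for n in ('wrist','top','scene'):
    f=grab_frame(n); save(f,n+'9.png')"
```

```text
t 15.65 pos [ 0.4891 -0.1004  0.3199] yaw -0.22 F [-0.2  0.2 -0.1] open 0.0857
need cm tx,ty,tz [ 1.07 -4.04  8.99] turn -0.0038
```

View pics/wrist9.png

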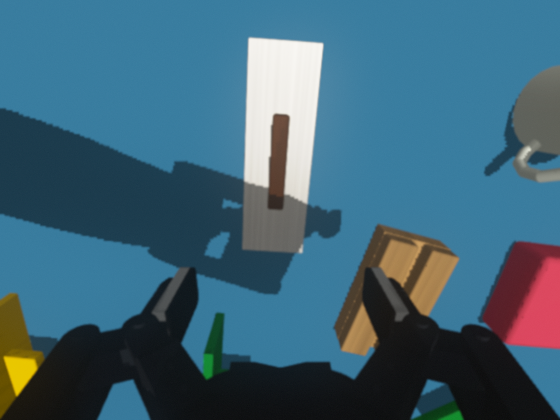

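View pics/scene9.png

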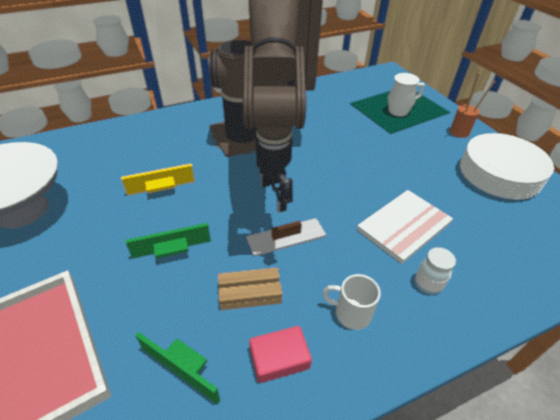

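View pics/top9.png

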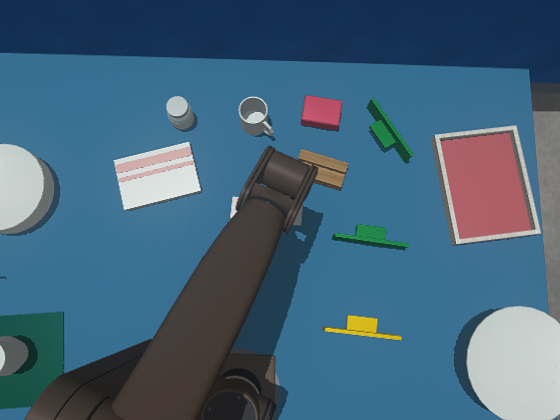

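The straightedge is flat with the fin up, and everything else is in place. In the wrist view the blade's corners are at (249,38), (323,43), (302,252) and (242,250), and the fin-top runs from about (281,116) to (276,208). Now locating it precisely.

```bash
python3 - <<'E'
from h import *
f=grab_frame("wrist"); p=f["pixels"].astype(int)
mx=p.max(2);mn=p.min(2)
m=(mx-mn<40)&(mx>90); m[262:]=0; m[:,:235]=0; m[:,330:]=0
br=(p[:,:,0]>p[:,:,2]+12)&(p[:,:,0]<130); br[:105]=0;br[215:]=0;br[:,:255]=0;br[:,300:]=0
W=plane(f,np.argwhere(m|br)[:,::-1],.010)[:,:2].astype(np.float32)
print("blade",cv2.minAreaRect(W))
print(plane(f,[(249,38),(323,43),(302,252),(242,250)],.01).round(4), plane(f,[(249,38),(323,43),(302,252),(242,250)],.01).mean(0))
W=plane(f,np.argwhere(br)[:,::-1],.048)[:,:2].astype(np.float32)
print("fin",cv2.minAreaRect(W))
save(f,"w10.png",(230,20,340,270),2.3)
g=grab_frame("scene"); q=g["pixels"].astype(int)
save(g,"s10.png",(230,200,350,270),5)
E
```

```text
blade ((0.48743489384651184, -0.060605913400650024), (0.20036976039409637, 0.06580891460180283), 85.99790954589844)
[[ 0.4629  0.0424  0.01  ]
 [ 0.5257  0.0386  0.01  ]
 [ 0.5125 -0.1591  0.01  ]
 [ 0.4488 -0.1567  0.01  ]] [ 0.48749602 -0.05867332  0.01      ]
fin ((0.4873102009296417, -0.0596877820789814), (0.07809345424175262, 0.01461631990969181), 87.10192108154297)
```

View pics/w10.png

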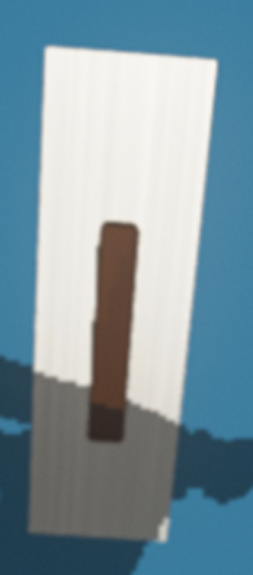

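View pics/s10.png

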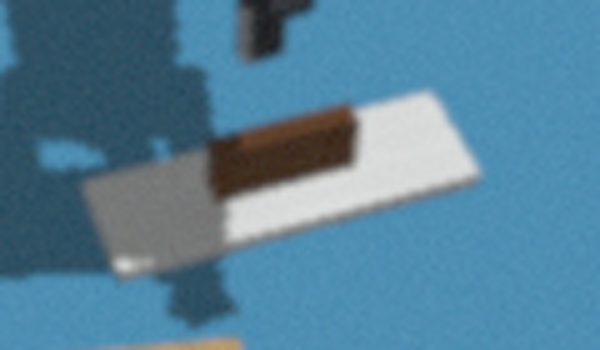

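Centre is (0.4874, -0.060) and the tool yaw needed is -4°. The blade and fin fits agree within 1 mm.

```bash
python3 -c "
from h import *
goto(.4874,-.060,.195,-4)"
```

```text
t 15.9 pos [ 0.4891 -0.0983  0.3191] yaw 0.05 F [ 0.8 -0.1 -0.1] open 0.0855
need cm tx,ty,tz [-0.16 -3.83 12.41] turn 0.0707
```

Emit:
servo_tool([
  {"claw": 1, "tx": -0.1, "ty": -2, "tz": 0, "turn": 0},
  {"claw": 0.7, "tx": -0.1, "ty": -1.8, "tz": 0, "turn": 0},
  {"claw": 0.7, "tx": 0, "ty": 0, "tz": 2, "turn": 0.07},
  {"claw": 0.7, "tx": 0, "ty": 0, "tz": 3, "turn": 0},
  {"claw": 0.7, "tx": 0, "ty": 0, "tz": 2, "turn": 0},
  {"claw": 0.7, "tx": 0, "ty": 0, "tz": 0, "turn": 0},
  {"claw": 0.7, "tx": 0, "ty": 0, "tz": 0, "turn": 0},
], newtons=50)

```text
clock: 16.6
tool_pos: [0.4873, -0.0608, 0.2494]
eef_rot: [[0.998, -0.07, -0.001], [-0.07, -0.998, 0.0], [-0.001, -0.0, -1.0]]
contact_force: [-0.5, -0.7, 1.2]
opening: 0.0601
```

```bash
python3 -c "
from h import *
goto(.4874,-.060,.195,-4)
f=grab_frame('wrist'); save(f,'w11.png')"
```

```text
t 16.6 pos [ 0.4873 -0.0608  0.2494] yaw -4.0 F [-0.5 -0.7  1.2] open 0.0601
need cm tx,ty,tz [ 0.01 -0.08  5.44] turn 0.0
```

View pics/w11.png

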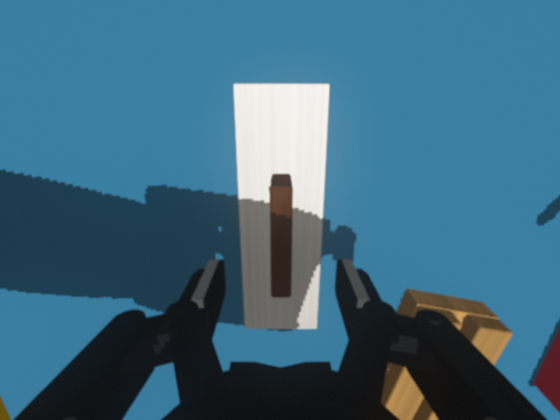

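The fin is centred and parallel between the jaws at columns 271-293. Descending and gripping.

Emit:
servo_tool([
  {"claw": 0.7, "tx": 0, "ty": -0.1, "tz": 1.5, "turn": 0},
  {"claw": 0.7, "tx": 0, "ty": 0, "tz": 1.5, "turn": 0},
  {"claw": 0.7, "tx": 0, "ty": 0, "tz": 1.3, "turn": 0},
  {"claw": 0.7, "tx": 0, "ty": 0, "tz": 0.8, "turn": 0},
  {"claw": 0.7, "tx": 0, "ty": 0, "tz": 0.3, "turn": 0},
  {"claw": 0.7, "tx": 0, "ty": 0, "tz": 0, "turn": 0},
  {"claw": 0.5, "tx": 0, "ty": 0, "tz": 0, "turn": 0},
  {"claw": 0.3, "tx": 0, "ty": 0, "tz": 0, "turn": 0},
  {"claw": 0, "tx": 0, "ty": 0, "tz": 0, "turn": 0},
  {"claw": 0, "tx": 0, "ty": 0, "tz": 0, "turn": 0},
])

```text
clock: 17.65
tool_pos: [0.4876, -0.0606, 0.1958]
eef_rot: [[0.997, -0.071, 0.002], [-0.071, -0.997, -0.0], [0.002, 0.0, -1.0]]
contact_force: [0.7, 0.5, 1.7]
opening: 0.0129
```

Emit:
servo_tool([
  {"claw": 0, "tx": 0, "ty": 0, "tz": 0, "turn": 0},
  {"claw": 0, "tx": 0, "ty": 0, "tz": 0, "turn": 0},
  {"claw": 0, "tx": 0, "ty": 0, "tz": 0, "turn": 0},
  {"claw": 0, "tx": 0, "ty": 0, "tz": 0, "turn": 0},
  {"claw": 0, "tx": 0, "ty": 0, "tz": 0, "turn": 0},
])

```text
clock: 18.15
tool_pos: [0.4877, -0.0606, 0.1958]
eef_rot: [[0.997, -0.071, 0.001], [-0.071, -0.997, -0.0], [0.001, 0.0, -1.0]]
contact_force: [0.5, 0.1, 5.2]
opening: 0.0129
```

Emit:
servo_tool([
  {"claw": 0, "tx": 0, "ty": 0, "tz": -0.5, "turn": 0},
  {"claw": 0, "tx": 0, "ty": 0, "tz": -1, "turn": 0},
  {"claw": 0, "tx": 0, "ty": 0, "tz": -1.5, "turn": 0},
  {"claw": 0, "tx": 0, "ty": 0, "tz": -1.5, "turn": 0},
  {"claw": 0, "tx": 0, "ty": 0, "tz": -1.5, "turn": 0},
  {"claw": 0, "tx": 0, "ty": 0, "tz": -1, "turn": 0},
  {"claw": 0, "tx": 0, "ty": 0, "tz": 0, "turn": 0},
  {"claw": 0, "tx": 0, "ty": 0, "tz": 0, "turn": 0},
])

```text
clock: 18.95
tool_pos: [0.4868, -0.0603, 0.2647]
eef_rot: [[0.997, -0.071, -0.001], [-0.071, -0.997, 0.0], [-0.001, -0.0, -1.0]]
contact_force: [-0.3, -0.7, -3.4]
opening: 0.0131
```

```bash
python3 -c "
from h import *
goto(.4606,.2189,.26,16.2)
f=grab_frame('scene'); save(f,'s12.png',(180,150,460,350),2.6)
f=grab_frame('wrist'); save(f,'w12.png')"
```

```text
t 18.95 pos [ 0.4868 -0.0603  0.2647] yaw -4.07 F [-0.3 -0.7 -3.4] open 0.0131
need cm tx,ty,tz [ -4.6  -27.66   0.49] turn -0.3537
```

View pics/s12.png

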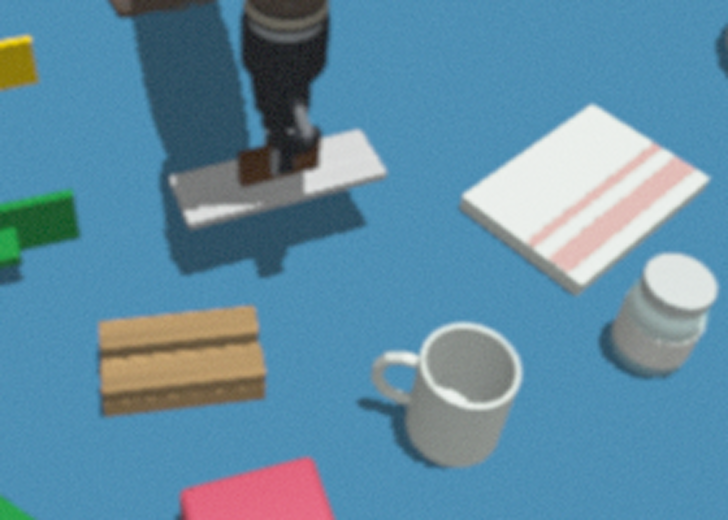

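View pics/w12.png

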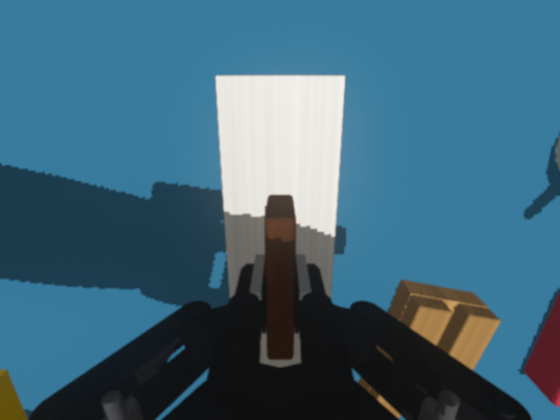

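The straightedge is lifted clear and held level by the fin. Moving to a standoff in front of the plaque.

Emit:
servo_tool([
  {"claw": 0, "tx": -0.5, "ty": -1.5, "tz": 0, "turn": 0},
  {"claw": 0, "tx": -0.5, "ty": -3, "tz": 0, "turn": 0},
  {"claw": 0, "tx": -0.6, "ty": -3.5, "tz": 0, "turn": 0},
  {"claw": 0, "tx": -0.6, "ty": -3.5, "tz": 0, "turn": 0},
  {"claw": 0, "tx": -0.6, "ty": -3.5, "tz": 0, "turn": 0},
  {"claw": 0, "tx": -0.6, "ty": -3.5, "tz": 0, "turn": 0},
  {"claw": 0, "tx": -0.6, "ty": -3.5, "tz": 0, "turn": 0},
  {"claw": 0, "tx": -0.4, "ty": -3, "tz": 0, "turn": 0},
  {"claw": 0, "tx": -0.2, "ty": -1.7, "tz": 0, "turn": 0},
  {"claw": 0, "tx": 0, "ty": -1, "tz": 0, "turn": 0},
])

```text
clock: 20.05
tool_pos: [0.4598, 0.221, 0.2644]
eef_rot: [[0.998, -0.069, -0.002], [-0.069, -0.998, -0.0], [-0.002, 0.0, -1.0]]
contact_force: [-0.3, 0.7, -3.4]
opening: 0.0131
```

Emit:
servo_tool([
  {"claw": 0, "tx": 0, "ty": 0, "tz": 0, "turn": -0.05},
  {"claw": 0, "tx": 0, "ty": 0, "tz": 0, "turn": -0.1},
  {"claw": 0, "tx": 0, "ty": 0, "tz": 0, "turn": -0.1},
  {"claw": 0, "tx": 0, "ty": 0, "tz": 0, "turn": -0.07},
  {"claw": 0, "tx": 0, "ty": 0, "tz": 0, "turn": -0.034},
  {"claw": 0, "tx": 0, "ty": 0, "tz": 0, "turn": 0},
  {"claw": 0, "tx": 0, "ty": 0, "tz": 0, "turn": 0},
])

```text
clock: 20.75
tool_pos: [0.4608, 0.219, 0.2648]
eef_rot: [[0.961, 0.278, -0.001], [0.278, -0.961, -0.0], [-0.001, -0.0, -1.0]]
contact_force: [0.0, 0.9, -3.4]
opening: 0.0131
```

```bash
python3 -c "
from h import *
goto(.4606,.2189,.20,16.2)
f=grab_frame('scene'); save(f,'s13.png',(280,120,500,320),3)
f=grab_frame('wrist'); save(f,'w13.png')"
```

```text
t 20.75 pos [0.4608 0.219  0.2648] yaw 16.15 F [ 0.   0.9 -3.4] open 0.0131
need cm tx,ty,tz [-0.02  0.    6.48] turn -0.0009
```

View pics/s13.png

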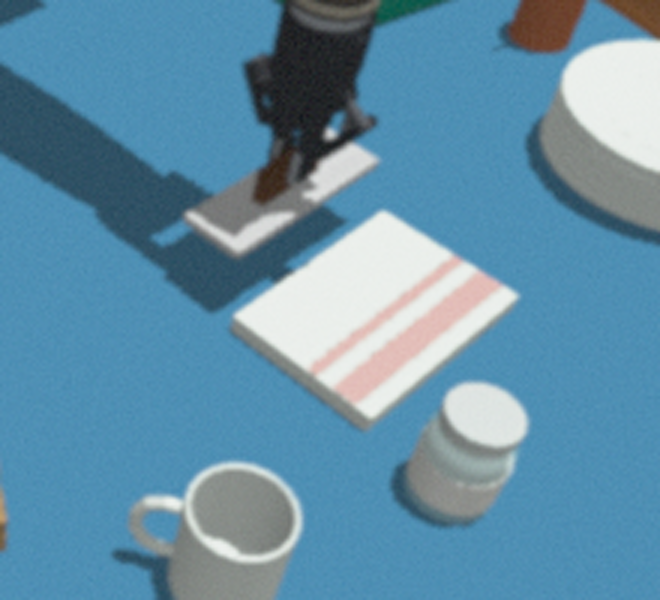

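View pics/w13.png

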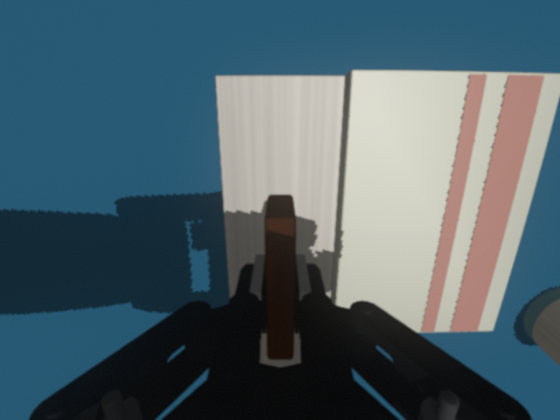

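Blade and plaque edges look parallel, about 18 mm apart. Lowering to about 2 mm above the bench.

Emit:
servo_tool([
  {"claw": 0, "tx": 0, "ty": 0, "tz": 1, "turn": 0},
  {"claw": 0, "tx": 0, "ty": 0, "tz": 1.5, "turn": 0},
  {"claw": 0, "tx": 0, "ty": 0, "tz": 1.5, "turn": 0},
  {"claw": 0, "tx": 0, "ty": 0, "tz": 1.3, "turn": 0},
  {"claw": 0, "tx": 0, "ty": 0, "tz": 0.8, "turn": 0},
  {"claw": 0, "tx": 0, "ty": 0, "tz": 0.5, "turn": 0},
  {"claw": 0, "tx": 0, "ty": 0, "tz": 0, "turn": 0},
  {"claw": 0, "tx": 0, "ty": 0, "tz": 0, "turn": 0},
])

```text
clock: 21.65
tool_pos: [0.4613, 0.2192, 0.1996]
eef_rot: [[0.96, 0.279, 0.001], [0.279, -0.96, 0.0], [0.001, 0.0, -1.0]]
contact_force: [0.7, 0.3, -2.8]
opening: 0.0132
```

```bash
python3 - <<'E'
from h import *
goto(.4779,.2239,.1965,16.2)
f=grab_frame('wrist'); save(f,'w14.png')
p=f["pixels"].astype(int); 
# plaque near-edge: white plaque top
E
```

```text
t 21.65 pos [0.4613 0.2192 0.1996] yaw 16.21 F [ 0.7  0.3 -2.8] open 0.0132
need cm tx,ty,tz [1.72 0.01 0.31] turn 0.0002
```

View pics/w14.png

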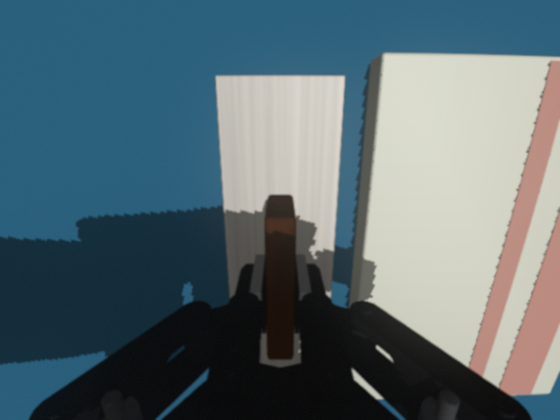

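```bash
cat > gap.py <<'E'
from h import *
# edges: plaque top near edge (dark->white), blade right edge, per row, in the wrist view
def edges(f,rows,cb,cp,zb):
    p=cv2.GaussianBlur(f["pixels"],(3,3),0).astype(float).mean(2)
    def sub(r_,lo,hi,s):
        d=s*np.diff(p[r_,lo:hi]); i=int(np.argmax(d)); 
        if 0<i<len(d)-1:
            a,b,c=d[i-1:i+2]; i=i+0.5*(a-c)/(a-2*b+c) if abs(a-2*b+c)>1e-6 else i
        return lo+i+.5
    B=[(sub(r_,*cb,-1),r_) for r_ in rows]; P=[(sub(r_,*cp,1),r_) for r_ in rows]
    return plane(f,B,zb),plane(f,P,.02),B,P
def line(W):
    vx,vy,x,y=cv2.fitLine(W[:,:2].astype(np.float32),cv2.DIST_HUBER,0,.0005,.001).ravel()
    if vy<0: vx,vy=-vx,-vy
    return np.array([x,y]),np.array([vx,vy])
E
python3 - <<'E'
from gap import *
f=grab_frame('wrist')
zb=r.sense()["tool_pos"][2]-.1958+.010
B,P,b,p=edges(f,range(82,200,4),(328,352),(360,392),zb)
print(b[0],b[-1],p[0],p[-1])
ob,vb=line(B); op,vp=line(P)
n=np.array([vp[1],-vp[0]])
print("yaw blade",np.degrees(np.arctan2(-vb[0],vb[1])),"plaque",np.degrees(np.arctan2(-vp[0],vp[1])),"gap mm",(((op-B[:,:2])@n)*1000).round(1)[[0,-1]])
# plaque and blade top ends along y
for nm,px,z in (("blade",[(217,76),(344,76)],zb),("plaque",[(382,56)],.02)): print(nm,plane(f,px,z).round(4))
E
```

```text
(np.float64(344.258064516129), 82) (np.float64(336.6904761904762), 198) (np.float64(379.0), 82) (np.float64(367.9375), 198)
yaw blade 16.10959 plaque 16.309513 gap mm [15.4 15.6]
blade [[0.4046 0.3061 0.0142]
 [0.4641 0.3233 0.0142]]
plaque [[0.4771 0.3356 0.02  ]]
```

The wrist view gives a gap of about 15.5 mm and parallelism within 0.2°. The plaque fit had given 17 mm, so I'll close most of the gap and then creep in on force.

Emit:
servo_tool([
  {"claw": 0, "tx": 0.3, "ty": 0, "tz": 0.2, "turn": -0.001},
  {"claw": 0, "tx": 0.4, "ty": 0, "tz": 0.1, "turn": 0},
  {"claw": 0, "tx": 0.3, "ty": 0, "tz": 0, "turn": 0},
  {"claw": 0, "tx": 0.2, "ty": 0, "tz": 0, "turn": 0},
  {"claw": 0, "tx": 0, "ty": 0, "tz": 0, "turn": 0},
  {"claw": 0, "tx": 0, "ty": 0, "tz": 0, "turn": 0},
])

```text
clock: 22.35
tool_pos: [0.4726, 0.2225, 0.1962]
eef_rot: [[0.96, 0.28, -0.0], [0.28, -0.96, -0.0], [-0.0, -0.0, -1.0]]
contact_force: [-0.9, -0.2, -3.4]
opening: 0.0131
```

```bash
python3 - <<'E'
from h import *
goto(.4779,.2239,.196,16.2)
f=grab_frame('wrist'); save(f,'w15.png',(200,40,480,330),2)
E
```

```text
t 22.35 pos [0.4726 0.2225 0.1962] yaw 16.27 F [-0.9 -0.2 -3.4] open 0.0131
need cm tx,ty,tz [0.55 0.01 0.02] turn 0.0012
```

View pics/w15.png

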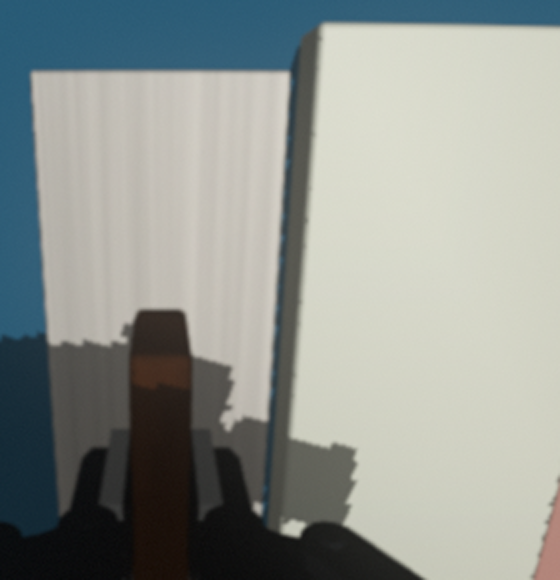

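```bash
python3 - <<'E'
from gap import *
f=grab_frame('wrist')
p=f["pixels"]
for r_ in (90,150,210,240): print(r_,p[r_,326:366].mean(1).round().astype(int))
E
```

```text
90 [198 199 201 201 201 201 201 199 198 197 196 199 201 203 206 205 200 175
 124  76  60  62  69  78  81  80  81  82  82  85 100 131 164 191 208 214
 215 214 215 215]
150 [197 196 195 194 194 193 192 192 195 198 201 202 199 180 140  96  71  69
  74  80  85  85  85  86  86  92 109 137 173 200 209 211 212 211 212 212
 212 211 212 212]
210 [188 189 188 188 189 191 194 197 195 179 139  94  67  65  72  80  83  85
  83  83  88 105 138 168 191 203 206 206 208 206 207 206 207 207 207 207
 207 206 207 206]
240 [182 183 183 185 188 191 188 172 136  91  64  60  68  76  78  80  79  79
  87 114 147 175 193 201 203 203 203 203 204 203 204 204 204 203 203 203
 204 204 204 204]
```

```bash
python3 - <<'E'
from gap import *
f=grab_frame('wrist')
q=f["pixels"].astype(float).mean(2)
B=[];P=[]
for r_ in list(range(84,246,4)):
    s=q[r_,322:372]; 
    i=int(np.argmin(np.where(np.arange(50)<30,s,999)))
    j=np.where(s[:i]>130)[0][-1]; B.append((322+j+(s[j]-130)/(s[j]-s[j+1]),r_))
    k=i+np.where(s[i:]>140)[0][0]; P.append((322+k-(s[k]-140)/(s[k]-s[k-1]),r_))
zb=r.sense()["tool_pos"][2]-.1958+.010
Bw=plane(f,B,zb);Pw=plane(f,P,.02)
ob,vb=line(Bw); op,vp=line(Pw); n=np.array([vp[1],-vp[0]])
print("yaw",np.degrees(np.arctan2(-vb[0],vb[1])),np.degrees(np.arctan2(-vp[0],vp[1])),"gap",(((op-Bw[:,:2])@n)*1000).round(2)[[0,20,-1]])
E
```

```text
yaw 16.211315 16.35813 gap [4.14 4.31 4.62]
```

The gap is about 4.2 mm and parallel within 0.15°. Creeping in.

Emit:
servo_tool([
  {"claw": 0, "tx": 0.15, "ty": 0, "tz": 0, "turn": -0.002},
  {"claw": 0, "tx": 0.1, "ty": 0, "tz": 0, "turn": 0},
  {"claw": 0, "tx": 0.05, "ty": 0, "tz": 0, "turn": 0},
  {"claw": 0, "tx": 0, "ty": 0, "tz": 0, "turn": 0},
  {"claw": 0, "tx": 0, "ty": 0, "tz": 0, "turn": 0},
])

```text
clock: 23.0
tool_pos: [0.4754, 0.2233, 0.1962]
eef_rot: [[0.959, 0.282, -0.0], [0.282, -0.959, -0.0], [-0.0, 0.0, -1.0]]
contact_force: [-0.2, 0.0, -3.1]
opening: 0.0132
```

Emit:
servo_tool([
  {"claw": 0, "tx": 0.05, "ty": 0, "tz": 0, "turn": 0},
  {"claw": 0, "tx": 0, "ty": 0, "tz": 0, "turn": 0},
])

```text
clock: 23.2
tool_pos: [0.4759, 0.2234, 0.1962]
eef_rot: [[0.959, 0.282, -0.0], [0.282, -0.959, 0.0], [0.0, -0.0, -1.0]]
contact_force: [0.1, 0.9, -3.3]
opening: 0.0132
```

Emit:
servo_tool([
  {"claw": 0, "tx": 0.03, "ty": 0, "tz": 0, "turn": 0},
  {"claw": 0, "tx": 0, "ty": 0, "tz": 0, "turn": 0},
])

```text
clock: 23.4
tool_pos: [0.4761, 0.2235, 0.1962]
eef_rot: [[0.959, 0.282, -0.0], [0.282, -0.959, -0.0], [-0.0, -0.0, -1.0]]
contact_force: [-0.9, 0.5, -3.2]
opening: 0.0129
```

Emit:
servo_tool([
  {"claw": 0, "tx": 0.03, "ty": 0, "tz": 0, "turn": 0},
  {"claw": 0, "tx": 0, "ty": 0, "tz": 0, "turn": 0},
])

```text
clock: 23.6
tool_pos: [0.4762, 0.2236, 0.1961]
eef_rot: [[0.959, 0.282, -0.001], [0.282, -0.959, -0.0], [-0.001, -0.0, -1.0]]
contact_force: [-0.2, 0.1, -2.7]
opening: 0.0132
```

Emit:
servo_tool([
  {"claw": 0, "tx": 0.03, "ty": 0, "tz": 0, "turn": 0},
  {"claw": 0, "tx": 0, "ty": 0, "tz": 0, "turn": 0},
])

```text
clock: 23.8
tool_pos: [0.4764, 0.2236, 0.196]
eef_rot: [[0.959, 0.282, -0.002], [0.282, -0.959, -0.0], [-0.002, -0.0, -1.0]]
contact_force: [-2.9, -1.4, -1.6]
opening: 0.0135
```

```bash
python3 - <<'E'
from h import *
goto(.4779,.2239,.196,16.2)
f=grab_frame('wrist'); save(f,'w16.png',(200,40,480,330),2)
q=f["pixels"]
for r_ in (90,150,210,240): print(r_,q[r_,326:366].mean(1).round().astype(int))
E
```

```text
t 23.8 pos [0.4764 0.2236 0.196 ] yaw 16.39 F [-2.9 -1.4 -1.6] open 0.0135
need cm tx,ty,tz [0.15 0.02 0.  ] turn 0.0033
90 [194 197 197 198 198 196 196 195 194 193 194 195 197 199 203 202 199 179
 134  93  82  80  93 119 152 180 202 213 215 215 214 214 214 214 215 214
 214 215 215 214]
150 [194 193 192 191 191 189 188 190 191 193 198 200 196 173 132  95  84  85
  94 116 149 181 204 211 211 212 211 212 211 211 211 211 212 211 213 211
 212 212 212 211]
210 [186 185 184 184 186 189 191 194 192 173 135  97  84  86 103 135 166 190
 202 206 205 206 206 206 206 206 206 206 206 206 207 206 206 206 207 207
 207 207 207 207]
240 [179 179 181 183 185 187 180 159 123  91  78  84 106 139 169 190 200 201
 202 201 201 202 202 201 201 202 202 202 202 202 202 202 201 202 202 202
 202 203 202 203]
```

View pics/w16.png

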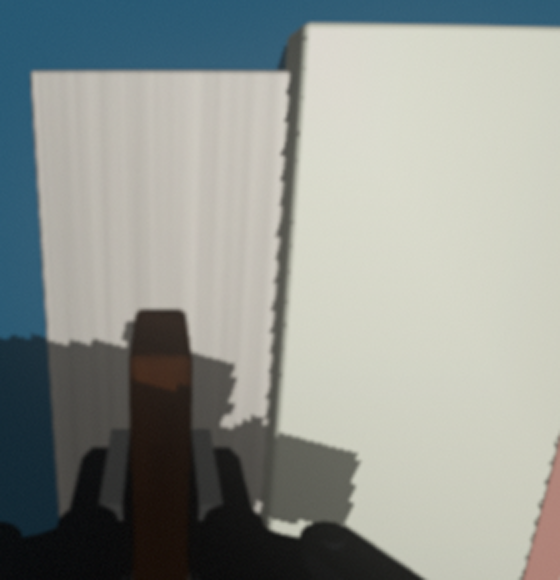

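Contact shows at about 3.2 N, and no blue shows between blade and plaque along the visible edge, so it is flush. Settling it on the bench and releasing gently.

Emit:
servo_tool([
  {"claw": 0, "tx": 0, "ty": 0, "tz": 0.03, "turn": 0},
  {"claw": 0, "tx": 0, "ty": 0, "tz": 0.02, "turn": 0},
  {"claw": 0, "tx": 0, "ty": 0, "tz": 0, "turn": 0},
])

```text
clock: 24.15
tool_pos: [0.4765, 0.2237, 0.1959]
eef_rot: [[0.959, 0.282, -0.002], [0.282, -0.959, -0.001], [-0.002, 0.0, -1.0]]
contact_force: [-5.9, -1.7, 1.8]
opening: 0.0132
```

Emit:
servo_tool([
  {"claw": 0, "tx": -0.02, "ty": 0, "tz": 0, "turn": 0},
  {"claw": 0, "tx": 0, "ty": 0, "tz": 0, "turn": 0},
], newtons=20)

```text
clock: 24.35
tool_pos: [0.4763, 0.2236, 0.1959]
eef_rot: [[0.959, 0.282, -0.001], [0.282, -0.959, -0.0], [-0.002, 0.0, -1.0]]
contact_force: [-5.2, -2.5, 2.0]
opening: 0.0131
```

Emit:
servo_tool([
  {"claw": 0.17, "tx": 0, "ty": 0, "tz": 0, "turn": 0},
  {"claw": 0.2, "tx": 0, "ty": 0, "tz": 0, "turn": 0},
  {"claw": 0.25, "tx": 0, "ty": 0, "tz": 0, "turn": 0},
  {"claw": 0.3, "tx": 0, "ty": 0, "tz": 0, "turn": 0},
  {"claw": 0.35, "tx": 0, "ty": 0, "tz": 0, "turn": 0},
  {"claw": 0.35, "tx": 0, "ty": 0, "tz": 0, "turn": 0},
])

```text
clock: 24.95
tool_pos: [0.4769, 0.2237, 0.196]
eef_rot: [[0.959, 0.282, 0.001], [0.282, -0.959, 0.0], [0.001, 0.0, -1.0]]
contact_force: [0.3, 0.3, 0.4]
opening: 0.03
```

```bash
python3 - <<'E'
from h import *
goto(.4779,.2239,.196,16.2)
f=grab_frame('wrist'); save(f,'w17.png',(200,40,480,330),2)
E
```

```text
t 24.95 pos [0.4769 0.2237 0.196 ] yaw 16.39 F [0.3 0.3 0.4] open 0.03
need cm tx,ty,tz [0.1  0.01 0.  ] turn 0.0033
```

View pics/w17.png

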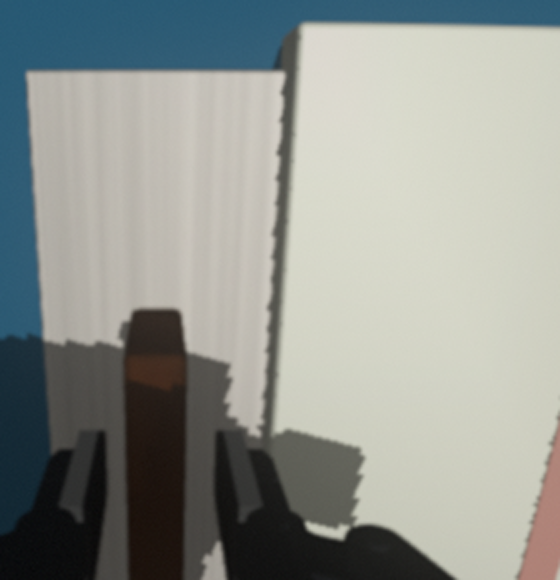

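Released, and it is still flush. Rising straight up and moving away for a full check.

Emit:
servo_tool([
  {"claw": 0.35, "tx": 0, "ty": 0, "tz": -0.5, "turn": 0},
  {"claw": 0.35, "tx": 0, "ty": 0, "tz": -1.5, "turn": 0},
  {"claw": 0.35, "tx": 0, "ty": 0, "tz": -2, "turn": 0},
  {"claw": 0.35, "tx": 0, "ty": 0, "tz": -3, "turn": 0},
  {"claw": 0.35, "tx": 0, "ty": 0, "tz": -3, "turn": 0},
  {"claw": 0.35, "tx": 0, "ty": 0, "tz": -3, "turn": 0},
  {"claw": 0.35, "tx": 0, "ty": 0, "tz": -3, "turn": 0},
  {"claw": 0.35, "tx": 0, "ty": 0, "tz": -2, "turn": 0},
  {"claw": 0.35, "tx": 0, "ty": 0, "tz": 0, "turn": 0},
])

```text
clock: 25.9
tool_pos: [0.4773, 0.2239, 0.3811]
eef_rot: [[0.959, 0.282, 0.009], [0.282, -0.959, 0.002], [0.01, 0.0, -1.0]]
contact_force: [-0.5, -0.3, 0.8]
opening: 0.0298
```

Emit:
servo_tool([
  {"claw": 0.35, "tx": 0, "ty": 2, "tz": 0, "turn": 0},
  {"claw": 0.35, "tx": 0, "ty": 4, "tz": 0, "turn": 0},
  {"claw": 0.35, "tx": 0, "ty": 4, "tz": 0, "turn": 0},
  {"claw": 0.35, "tx": 0, "ty": 4, "tz": 0, "turn": 0},
  {"claw": 0.35, "tx": 0, "ty": 4, "tz": 0, "turn": 0},
  {"claw": 0.35, "tx": 0, "ty": 4, "tz": 0, "turn": 0},
  {"claw": 0.35, "tx": 0, "ty": 4, "tz": 0, "turn": 0},
  {"claw": 0.35, "tx": 0, "ty": 2, "tz": 0, "turn": 0},
  {"claw": 0.35, "tx": 0, "ty": 0, "tz": 0, "turn": 0},
])

```text
clock: 26.8
tool_pos: [0.5557, -0.0474, 0.3746]
eef_rot: [[0.96, 0.279, -0.001], [0.279, -0.96, -0.0], [-0.001, -0.0, -1.0]]
contact_force: [0.4, -0.2, -0.3]
opening: 0.0297
```

```bash
python3 - <<'E'
from h import *
goto(.4779,.2239,.3,16.2)
f=grab_frame('scene'); save(f,'s18.png',(320,150,480,290),5)
t=grab_frame('top'); save(t,'t18.png')
g=grab_frame('scene'); save(g,'s18f.png')
E
```

```text
t 26.8 pos [ 0.5557 -0.0474  0.3746] yaw 16.17 F [ 0.4 -0.2 -0.3] open 0.0297
need cm tx,ty,tz [  0.09 -28.22   7.48] turn -0.0005
```

View pics/s18.png

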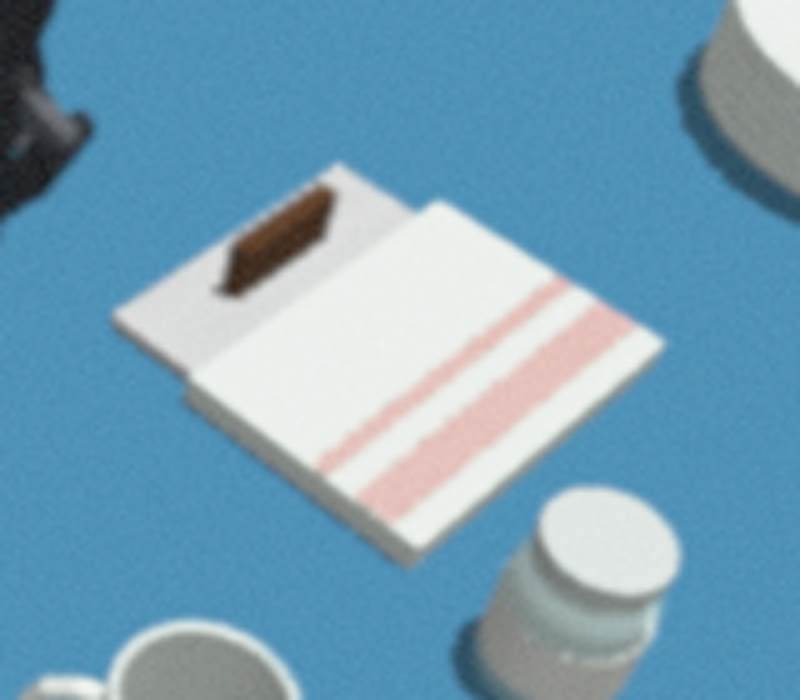

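View pics/t18.png

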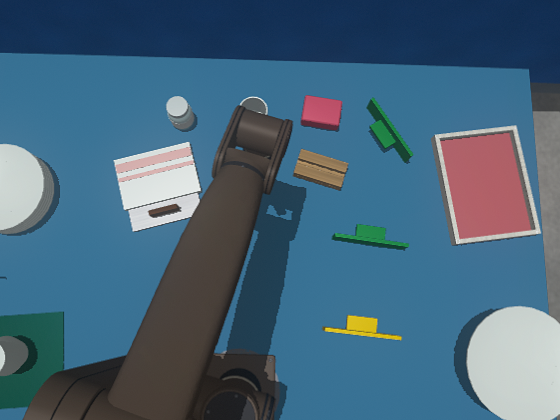

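Everything looks right in both views. I'll move the arm further off for an unobstructed numeric check.

Emit:
servo_tool([
  {"claw": 0.35, "tx": 0, "ty": 3, "tz": 0, "turn": 0},
  {"claw": 0.35, "tx": 0, "ty": 4, "tz": 0, "turn": 0},
  {"claw": 0.35, "tx": 0, "ty": 4, "tz": 0, "turn": 0},
  {"claw": 0.35, "tx": 0, "ty": 2, "tz": 0, "turn": 0},
  {"claw": 0.35, "tx": 0, "ty": 0, "tz": 0, "turn": 0},
])

```text
clock: 27.45
tool_pos: [0.5926, -0.1706, 0.3755]
eef_rot: [[0.96, 0.281, -0.0], [0.281, -0.96, 0.0], [-0.0, -0.0, -1.0]]
contact_force: [0.1, 1.5, 0.1]
opening: 0.0297
```

```bash
python3 - <<'E'
from h import *
t=grab_frame('top'); save(t,'t19.png',(95,90,285,240),4)
g=grab_frame('scene')
im0=cv2.imread('pics/top0.png').astype(int); im1=t["pixels"][:,:,::-1].astype(int)
for nm,(a,b,c,d) in dict(plaque=(110,138,204,185),jar=(160,90,200,135),mug=(232,90,280,140),tub=(298,90,345,135)).items():
    A=im0[b:d,a:c].astype(np.float32).mean(2);B=im1[b:d,a:c].astype(np.float32).mean(2)
    print(nm,"shift px",[round(v,2) for v in cv2.phaseCorrelate(A,B)[0]],"maxdiff",np.abs(A-B).max())
i0=cv2.imread('pics/scene0.png').astype(int); i1=g["pixels"][:,:,::-1].astype(int)
A=i0[200:262,380:455].mean(2).astype(np.float32);B=i1[200:262,380:455].mean(2).astype(np.float32); print("plaque scene",cv2.phaseCorrelate(A,B)[0])
E
```

```text
plaque shift px [0.03, 0.02] maxdiff 61.0
jar shift px [0.0, 0.54] maxdiff 25.666672
mug shift px [0.02, 0.01] maxdiff 49.666668
tub shift px [-3.39, 7.18] maxdiff 75.33333
plaque scene (0.6080868799119727, 0.06583473364187853)
```

View pics/t19.png

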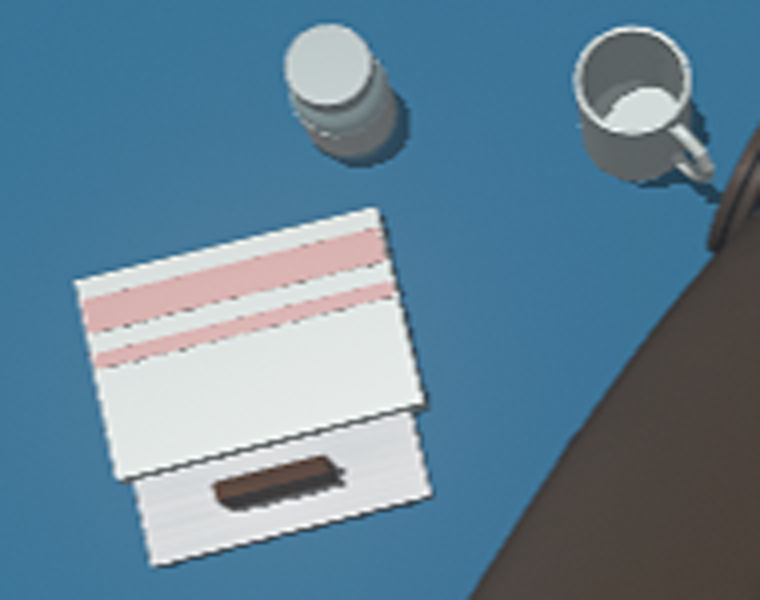

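The top view shows the straightedge flush against the plaque and centred, with the fin up. The plaque moved by under 1 px. The large tub shift appears to come from the arm over that region: in the previous top view it sat at (302-342, 96-130), as at the start. Handing in.

```bash
python3 -c "
from h import *
print(job.finish_job())"
```

```text
the job is handed in; nothing more can be done
None
```

The straightedge is flat, handle up, along the plaque's robot-side edge, and I handed the job in at about 27.5 s on the clock.

**What I did:**
- I lifted the straightedge out of the rack by its top edge and stood it on the open bench.
- I tipped it onto the robot-side finger and lowered it flat, handle up, then let go completely.
- I picked it up again by the fin, lifted it about 7 cm and set it against the plaque's edge facing the robot, creeping in on the force reading. I then released it and moved the arm clear.

**Last checks:**
- **Flush:** No bench showed between blade and plaque along the edge visible in the wrist view, and none in the final views. The two edges were parallel to within about 0.2° when last measured, just before contact.
- **Centring:** It looks roughly centred by eye, and measured within about 2 mm just before contact.
- **Plaque:** It shifted by 0.03 px in the top view and 0.6 px in the scene view, so at most about 1 mm. The side force peaked at about 6 N in the readings, under the 8 N at which it slides.
- **Mug and jar:** The mug did not move measurably. The jar check gave 0.5 px on one axis, which I took as noise.

**Checks that disagreed:**
- **Gap estimates:** My first estimate of the final gap, from the top and scene cameras, was about 17 mm; the wrist camera gave 15.5 mm. I relied on the wrist camera and the contact force.
- **Tub:** The final image comparison gave a false-looking shift of several pixels, apparently because the arm was over it. In the view just before, the tub was where it started.

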